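# Load the rocking mixer so its tray stays level

### The job

Load the rocking mixer for a run: stand the big jar at one end of its pivoting tray and both small jars, side by side, at the other end, each centred over the white line printed across that end, so that the tray rests level by itself with all three standing upright. Set the jars down gently, do not knock any over, and leave the beaker, the white bottle and the cardboard sample box where they are.

Things in the scene. Friction and masses are not known exactly. Their poses are not given: they have to be found in the camera images.
- rocker: Rocking mixer, fixed to the bench: a white housing 160 x 220 mm and 58 mm high under an aluminium tray. Origin: centre of its underside, on the bench. z up; its y axis runs along the length of the tray, from the pivot towards the tray's two ends (+y and -y); its x axis is the pivot line.
- tray (a joint): Tilt of the tray about the pivot line (rocker x axis, 83 mm above the bench), rad. 0 is level, positive raises the +y end and lowers the -y end; stops at -0.14 and +0.14. A weak centring spring (1.7 N m/rad) and a damper (0.35 N m s/rad) act on it, so the empty tray rests level, one small jar at an end tips it nearly to the stop, and a balanced load rests level. It gives way under a light push.
- tray_mid (a point): Centre of the tray's upper surface (grey non-slip mat), 95 mm above the bench when level and 12 mm above the pivot line; it tilts with the tray, axes as the rocker's when level. The tray is 180 mm (x) by 300 mm (y), with a lip 4 mm thick that stands 9 mm above the mat all round. White lines are printed across it at the middle and 100 mm to either side.
- line_left (a point): Midpoint of the white line across the tray's +y end: on the mat, 100 mm from the pivot line. It tilts with the tray.
- line_right (a point): Midpoint of the white line across the tray's -y end: on the mat, 100 mm from the pivot line. It tilts with the tray.
- big_jar: The big jar: upright closed cylinder of amber glass with a white cap and a paper band, 62 mm in diameter, 92 mm high (cap, 58 mm in diameter, from 73 mm up), about 360 g: as heavy as the two small jars together, within a few per cent. Origin: centre of its underside; z up. Starts standing on the bench.
- small_jar_a: A small jar of the same make: 48 mm in diameter, 75 mm high (cap, 44 mm in diameter, from 56 mm up), about 180 g. Origin: centre of its underside; z up. Starts standing on the bench.
- small_jar_b: The other small jar, same as small_jar_a: 48 mm in diameter, 75 mm high, about 180 g. Origin: centre of its underside; z up.
- beaker: Bystander: empty glass beaker, 76 mm in diameter, 95 mm high. Origin: centre of its underside.
- wash_bottle: Bystander: white plastic bottle, 68 mm in diameter, 170 mm high. Origin: centre of its underside.
- sample_box: Bystander: open cardboard box with compartments, 80 x 120 x 45 mm. Origin: centre of its underside.
Things that resemble listed ones, but are neither listed nor needed, are in the scene too. Leave any green or purple look-alike of the small_jar_a alone.

How it is judged:
By the outcome, as a careful person would: the job done as asked, in the order asked, and still so for the second after the job is handed in, with the robot touching nothing.
It also fails if it takes over 72 s, if anything falls off the work surface, if the arm or the gripper's body presses on something with over 40 N, if the wrist force passes 120 N, or if a joint passes its speed limit or range.

### The arm

A 6-joint arm with a two-finger parallel gripper is mounted at the origin on the work surface. World frame = base frame: x ahead of the robot, y to its left, z up, the work surface at z = 0. Lengths are in m, angles in degrees, forces in N, time in s.
With the tool pointing down it reaches from about 0.4 to 0.825 m from the base axis. Payload 7 kg.
Tool frame: the origin (TCP) lies at the very end of the fingers, on their centre line; the grasp point (between the pads) lies behind it (r.grasp_offset is the z of the grasp point in the tool frame, in m); z points along the fingers, y is the direction in which the jaws open and shut (so a half turn about z gives the same grasp; the last joint's range is limited). The gripper opens to 88 mm and grips with 3 to 60 N. Pads are 19 mm wide; open, the fingers measure 130 mm over their backs; the gripper's body (78 mm by 193 mm) begins 47 mm behind the grasp point.
Start: joints at [-60.098, 20.546, 0.682, 0, -70.136, -16.507], TCP at [0.156, -0.657, 0.227] pointing down, gripper open.
Joint ranges: [-176.03, 176.03], [-82.01, 121.73], [-58.28, 71.71], [-173.87, 95.51], [-174.79, -0.11], [-173.66, 173.66]. Speed limits (degrees/s): [136.94, 136.94, 172.46, 180, 180, 180].

### API

Orientations are given as [roll, pitch, yaw] about the fixed x, y, z axes, in that order (R = Rz(yaw) Ry(pitch) Rx(roll)).
In Python, from plant import r gives the robot as it stands. The module is installed in compiled form; this text tells all that it offers.
- The arm moves only by the tool servo_tool, never from a script. Its argument "targets" is a list of rows, each an object of numbers: "dx", "dy", "dz": the shift along the world's x, y, z in cm; "spin": the turn about the world's z in rad; "grip": the opening in per cent of the stroke, from 0 (shut) to 100 (fully open). A call has exactly 10 rows; each row is the pose to reach, as a shift and turn from the pose commanded when the call began; what a row does not reach only later rows make up. A row lasts 1/12 s, in which the tool goes at most 41.7 mm and 7.16 degrees, less where a joint would pass 70% of its speed; a pose out of reach is approached as far as the arm can. A call with a gripper value outside its range is refused whole. The fingers move at their own pace and stop on an object; "squeeze" is the grip in N (left out, the last holds). Time passes only in rows, so rows that repeat a pose let the fingers close, or fill a call up. It gives the time, the measured TCP pose, the force and the opening at its end, in the units of the state.
- r.get_state(): the state, without advancing time (a new reading comes with each control period).
- r.capture(name): name is "side" or "top"; returns the picture (420x560x3 uint8, blue, green, red); there is no depth.
- r.get_calibration(name): a dict with "K" (3x3 intrinsics, pixels), "extrinsics" (4x4, takes a point from camera to world coordinates). Camera axes: x right, y down, z forward; pixel columns grow to the right and rows downward; lengths in m; the calibration is good to about 2 mm. A picture is of the moment at which its call begins. get_calibration takes no time and is no camera call.
- r.close_job(): hands the job in, once; it reports no verdict.
Trained networks look in the newest picture that a camera, given by its name, has taken for a name from the list of things; names that differ only in an ending like _2 or _b are one class to them, and where a whole thing is asked for, a point or a joint stands for the part that bears it (a point fixed in the world has none). Each returns a list of dicts, best first, with "p" (0 to 1); they miss things now and then, are a little off and sometimes report something else, mostly with a low value. They report only what shows in the picture. A call takes as long as a camera call. They do not tell look-alikes from the thing itself.
- r.cut_out(name, camera): "mask" (420x560 bool, what is visible of it) and "extent" ([left, top, right, bottom] in pixels, round what is visible of it).
The state is a dict: "time_s": time; "joints": joint angles; "qd": joint speeds; "joint_torque": joint torques, N m; "tcp_pos": TCP position; "eef_rot": TCP orientation; "contact_force": force on the tool from outside, world axes, zero at the start; "moment": the same for the moment, N m; "gripper_width": finger opening in m.
Only numpy, scipy, OpenCV 4.12 (cv2) and the standard library are available. Lean on these libraries where they do the work, as an engineer would, in place of code of your own. Each camera call takes 0.05 s, during which the arm holds its last target. There are 200 camera calls.

## Working session

There is one attempt and no reset: what is moved stays moved. The work goes in short steps, Python scripts to look and compute and a tool call to move; the robot and the scene stay as the last step left them, time stands still between calls to the robot, and variables do not carry over. Pictures are saved under pics/ and viewed, about 8 in all and at most 12, crops included, and the job is handed in when it is done.

Besides the shell and the picture viewer there is one more tool, called after ">>>" by a JSON object that holds its "op" and its "data", one argument or row to a line. servo_tool: Moves the arm, as the interface text tells. Its arguments: {"type":"object","properties":{"targets":{"type":"array"},"squeeze":{"type":"number"}},"required":["targets"]}

```bash
mkdir -p pics; cat > h.py <<'E'
import numpy as np,cv2
from plant import r
def ray(c,u,v,z):
    k=r.get_calibration(c);K=np.array(k["K"]);T=np.array(k["extrinsics"])
    d=T[:3,:3]@np.linalg.inv(K)@[u,v,1];o=T[:3,3];return o+d*(z-o[2])/d[2]
def proj(c,p):
    k=r.get_calibration(c);K=np.array(k["K"]);T=np.linalg.inv(np.array(k["extrinsics"]))
    q=K@(T[:3,:3]@np.array(p)+T[:3,3]);return q[:2]/q[2]
E
python3 - <<'E'
from h import *
a=r.capture("top");b=r.capture("side");cv2.imwrite("pics/top.png",a);cv2.imwrite("pics/side.png",b)
for c in("top","side"):
    print(c,np.round(np.array(r.get_calibration(c)["extrinsics"]),3).tolist(), np.array(r.get_calibration(c)["K"]).round(0).tolist())
    for n in("rocker","tray","big_jar","small_jar_a","beaker","wash_bottle","sample_box"):
        print(n,[(round(d["p"],2),np.round(d["extent"]).tolist()) for d in r.cut_out(n,c)])
print(r.grasp_offset,r.get_state())
E
```

```text
top [[0.008, -0.997, 0.082, 0.491], [-1.0, -0.009, -0.015, -0.034], [0.016, -0.082, -0.996, 1.261], [0.0, 0.0, 0.0, 1.0]] [[452.0, 0.0, 279.0], [0.0, 452.0, 212.0], [0.0, 0.0, 1.0]]
rocker [(0.96, [113.0, 167.0, 247.0, 279.0])]
tray [(0.57, [112.0, 182.0, 245.0, 282.0])]
big_jar [(0.74, [300.0, 198.0, 331.0, 223.0])]
small_jar_a [(0.75, [370.0, 200.0, 393.0, 220.0]), (0.7, [113.0, 180.0, 244.0, 282.0]), (0.67, [380.0, 264.0, 400.0, 282.0]), (0.62, [399.0, 210.0, 424.0, 225.0]), (0.59, [312.0, 258.0, 331.0, 274.0]), (0.56, [374.0, 232.0, 398.0, 248.0])]
beaker [(0.62, [277.0, 132.0, 306.0, 164.0])]
wash_bottle [(0.76, [150.0, 134.0, 181.0, 166.0])]
sample_box [(0.95, [349.0, 141.0, 398.0, 180.0]), (0.66, [112.0, 179.0, 247.0, 282.0])]
side [[0.631, -0.418, 0.654, 0.081], [-0.776, -0.32, 0.544, -0.492], [-0.018, -0.85, -0.526, 0.496], [0.0, 0.0, 0.0, 1.0]] [[391.0, 0.0, 281.0], [0.0, 391.0, 216.0], [0.0, 0.0, 1.0]]
rocker [(0.74, [114.0, 150.0, 250.0, 247.0])]
tray [(0.59, [113.0, 151.0, 242.0, 231.0])]
big_jar []
small_jar_a [(0.91, [348.0, 326.0, 387.0, 392.0]), (0.84, [375.0, 287.0,
[... 292 characters left out ...]
 220.0, 468.0, 279.0])]
-0.0188 {'time_s': 0.8, 'joints': array([-6.00982608e+01,  2.05455220e+01,  6.82442879e-01, -5.30439254e-05,
       -7.01367150e+01, -1.65070305e+01]), 'qd': array([-0.08544322, -0.00209977, -0.02076622,  0.050091  ,  0.03555176,
        0.06781898]), 'joint_torque': array([ 3.85443182e-04, -5.82278538e+01,  2.93292046e+01,  7.00226381e+00,
        1.25505170e-02,  4.18101581e-05]), 'tcp_pos': array([ 0.15634719, -0.65661976,  0.22657423]), 'eef_rot': array([-1.79999817e+02,  1.06307559e-04, -1.66605309e+02]), 'contact_force': array([-0.00868335, -1.1997264 ,  0.43321527]), 'moment': array([-0.01172009,  0.04223364,  0.03605295]), 'gripper_width': 0.08753116462344515}
```

View pics/top.png

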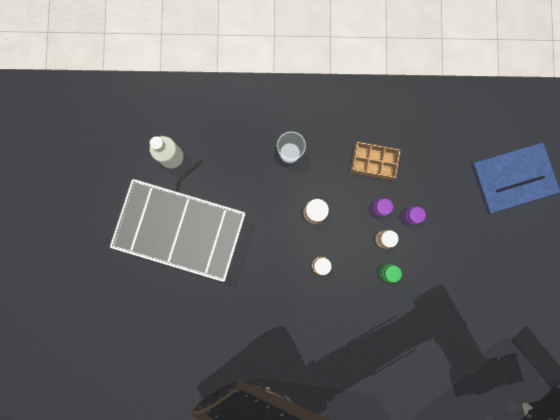

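View pics/side.png

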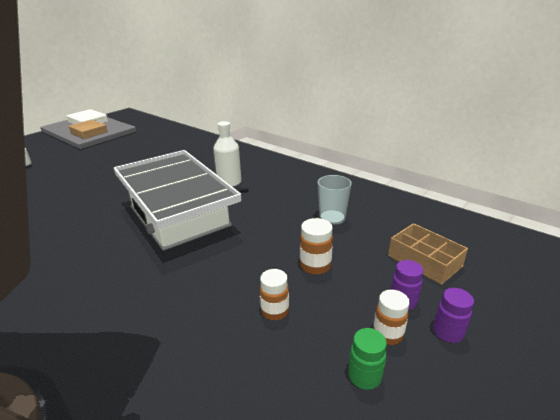

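Candidates in the top view: white caps at (317,211), the largest one, so the big jar, and at (322,266) and (388,239), the small jars. The look-alikes are purple at (383,207) and (415,215), and green at (391,274). The tray's corners are at about (134,181), (244,213), (224,279) and (112,246). Next I compute positions and make one close crop.

```bash
python3 - <<'E'
from h import *
a=cv2.imread("pics/top.png");b=cv2.imread("pics/side.png")
hsv=cv2.cvtColor(a,cv2.COLOR_BGR2HSV)
for n,(u,v),z in(("big",(317,211),.092),("s1",(322,266),.075),("s2",(388,239),.075),("pur1",(383,207),.075),("pur2",(415,215),.075),("grn",(391,274),.075)):
    m=np.zeros(a.shape[:2],np.uint8);m[v-20:v+20,u-20:u+20]=(((hsv[...,2]>170)&(hsv[...,1]<70)) if n[0] in"bs" else ((hsv[...,1]>120)&(hsv[...,2]>70)))[v-20:v+20,u-20:u+20]*255
    c=max(cv2.findContours(m,0,2)[0],key=cv2.contourArea);(x,y),R=cv2.minEnclosingCircle(c)
    p=ray("top",x,y,z);q=ray("top",x+R,y,z)
    print(n,round(x,1),round(y,1),p.round(4),"diam mm",round(2000*np.linalg.norm(q-p),1),"r",round(np.hypot(*p[:2]),3),"side px",proj("side",p).round(0))
d=r.cut_out("tray","top")
cut=a[170:290,100:260]; g=((cut.min(2)>105)).astype(np.uint8)*255
c=np.vstack([k for k in cv2.findContours(g,0,2)[0] if cv2.contourArea(k)>500 or len(k)>100]).reshape(-1,2)+[100,170]
P=np.array([ray("top",u,v,.104)[:2]*1000 for u,v in c],np.float32)
print(cv2.minAreaRect(P)); print(cv2.boxPoints(cv2.minAreaRect(P)))
cv2.imwrite("pics/crop.png",np.hstack([cv2.resize(a[170:290,100:260],None,fx=2.5,fy=2.5,interpolation=2),cv2.resize(a[190:290,300:433],None,fx=3,fy=3,interpolation=2)]))if 0 else cv2.imwrite("pics/crop.png",np.hstack([cv2.resize(a[170:290,100:260],(400,300)),cv2.resize(a[190:290,300:433],(399,300))]))
E
```

```text
big 316.8 209.7 [ 0.5958 -0.1484  0.092 ] diam mm 59.3 r 0.614 side px [316. 226.]
s1 321.5 265.5 [ 0.4509 -0.1627  0.075 ] diam mm 48.7 r 0.479 side px [272. 275.]
s2 389.2 238.4 [ 0.5233 -0.3413  0.075 ] diam mm 45.0 r 0.625 side px [393. 298.]
pur1 383.1 206.5 [ 0.6075 -0.326   0.075 ] diam mm 48.2 r 0.689 side px [407. 266.]
pur2 415.3 214.6 [ 0.5869 -0.4113  0.075 ] diam mm 50.3 r 0.717 side px [454. 295.]
grn 390.7 273.5 [ 0.4314 -0.3441  0.075 ] diam mm 54.3 r 0.552 side px [365. 337.]
((540.4072265625, 208.9634552001953), (308.4078674316406, 188.18197631835938), 73.79835510253906)
[[407.02722   87.136765]
 [587.7357    34.630478]
 [673.78723  330.79016 ]
 [493.07874  383.29645 ]]
```

View pics/crop.png

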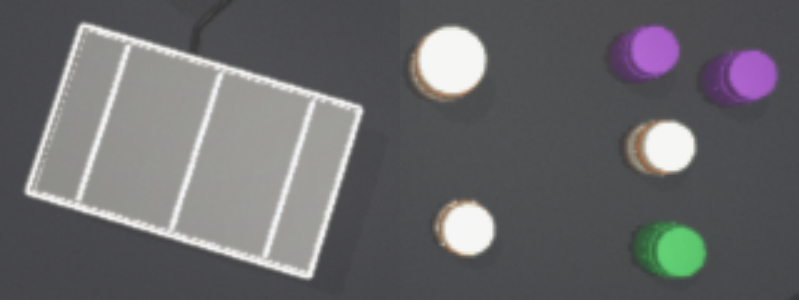

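The crop confirms the choice: white-capped amber jars, the big one at crop (450,62), the small ones at (468,228) and (668,147), with purple and green left out. The tray is level and its three lines show. The plan is to put the big jar on the far (+y) end and the small jars on the near (−y) end, with the jaws parallel to the pivot line throughout.

>>> {"op": "servo_tool", "data": {
  "targets": [
    {"dx": 2.6,"dy": 3.0,"spin": 0.105,"grip": 100},
    {"dx": 5.2,"dy": 6.0,"spin": 0.21,"grip": 100},
    {"dx": 7.8,"dy": 9.0,"spin": 0.316,"grip": 100},
    {"dx": 10.4,"dy": 12.0,"spin": 0.42,"grip": 100},
    {"dx": 13.0,"dy": 15.0,"spin": 0.527,"grip": 100},
    {"dx": 15.6,"dy": 18.0,"spin": 0.632,"grip": 100},
    {"dx": 18.2,"dy": 21.0,"spin": 0.738,"grip": 100},
    {"dx": 20.8,"dy": 24.0,"spin": 0.843,"grip": 100},
    {"dx": 23.4,"dy": 27.0,"spin": 0.949,"grip": 100},
    {"dx": 26.0,"dy": 30.0,"spin": 1.054,"grip": 100}
  ]
}}

```text
validation failed for argument at $.ta...
```

```bash
python3 - <<'E'
from h import *
for n,p in(("left",(141.4,219)),("mid",(178.4,230.4)),("right",(215.8,241))):print(n,ray("top",*p,.095).round(4))
print("bottle top",ray("top",157,143,.17).round(3),"beaker",ray("top",291,140,.095).round(3))
E
```

```text
left [0.5671 0.3044 0.095 ]
mid [0.5386 0.2085 0.095 ]
right [0.5121 0.1119 0.095 ]
bottle top [0.749 0.251 0.17 ] beaker [ 0.779 -0.08   0.095]
```

>>> {"op": "servo_tool", "data": {
  "targets": [
    {"dx": 2.6,"dy": 3.0,"dz": 0,"spin": 0.105,"grip": 100},
    {"dx": 5.2,"dy": 6.0,"dz": 0,"spin": 0.21,"grip": 100},
    {"dx": 7.8,"dy": 9.0,"dz": 0,"spin": 0.316,"grip": 100},
    {"dx": 10.4,"dy": 12.0,"dz": 0,"spin": 0.42,"grip": 100},
    {"dx": 13.0,"dy": 15.0,"dz": 0,"spin": 0.527,"grip": 100},
    {"dx": 15.6,"dy": 18.0,"dz": 0,"spin": 0.632,"grip": 100},
    {"dx": 18.2,"dy": 21.0,"dz": 0,"spin": 0.738,"grip": 100},
    {"dx": 20.8,"dy": 24.0,"dz": 0,"spin": 0.843,"grip": 100},
    {"dx": 23.4,"dy": 27.0,"dz": 0,"spin": 0.949,"grip": 100},
    {"dx": 26.0,"dy": 30.0,"dz": 0,"spin": 1.054,"grip": 100}
  ]
}}

```text
time_s: 1.68
tcp_pos: [0.4174, -0.355, 0.227]
eef_rot: [-179.9, -0.0, -105.9]
contact_force: [0.1, -0.5, -0.3]
gripper_width: 0.0874
```

>>> {"op": "servo_tool", "data": {
  "targets": [
    {"dx": 2.5,"dy": 2.9,"dz": 0,"spin": 0,"grip": 100},
    {"dx": 5,"dy": 5.8,"dz": 0,"spin": 0,"grip": 100},
    {"dx": 7.5,"dy": 8.7,"dz": 0,"spin": 0,"grip": 100},
    {"dx": 10,"dy": 11.6,"dz": 0,"spin": 0,"grip": 100},
    {"dx": 12.5,"dy": 14.5,"dz": 0,"spin": 0,"grip": 100},
    {"dx": 15,"dy": 17.4,"dz": -1,"spin": 0,"grip": 100},
    {"dx": 17,"dy": 19.7,"dz": -3,"spin": 0,"grip": 100},
    {"dx": 17.8,"dy": 20.7,"dz": -5.5,"spin": 0,"grip": 100},
    {"dx": 17.8,"dy": 20.7,"dz": -8,"spin": 0,"grip": 100},
    {"dx": 17.8,"dy": 20.7,"dz": -10.5,"spin": 0,"grip": 100}
  ]
}}

```text
time_s: 2.52
tcp_pos: [0.5951, -0.1484, 0.1205]
eef_rot: [-180.0, 0.0, -106.1]
contact_force: [-0.3, 0.3, -0.9]
gripper_width: 0.0875
```

>>> {"op": "servo_tool", "data": {
  "targets": [
    {"dx": 0,"dy": 0,"dz": -2,"spin": 0,"grip": 100},
    {"dx": 0,"dy": 0,"dz": -4,"spin": 0,"grip": 100},
    {"dx": 0,"dy": 0,"dz": -6,"spin": 0,"grip": 100},
    {"dx": 0,"dy": 0,"dz": -7.5,"spin": 0,"grip": 100},
    {"dx": 0,"dy": 0,"dz": -8.6,"spin": 0,"grip": 100},
    {"dx": 0,"dy": 0,"dz": -8.6,"spin": 0,"grip": 85},
    {"dx": 0,"dy": 0,"dz": -8.6,"spin": 0,"grip": 75},
    {"dx": 0,"dy": 0,"dz": -8.6,"spin": 0,"grip": 65},
    {"dx": 0,"dy": 0,"dz": -8.6,"spin": 0,"grip": 55},
    {"dx": 0,"dy": 0,"dz": -8.6,"spin": 0,"grip": 55}
  ],
  "squeeze": 20
}}

```text
time_s: 3.35
tcp_pos: [0.5953, -0.1496, 0.0368]
eef_rot: [-179.9, 0.0, -106.2]
contact_force: [0.5, -0.0, 1.8]
gripper_width: 0.0614
```

>>> {"op": "servo_tool", "data": {
  "targets": [
    {"dx": 0,"dy": 0,"dz": 0,"spin": 0,"grip": 50},
    {"dx": 0,"dy": 0,"dz": 0,"spin": 0,"grip": 50},
    {"dx": 0,"dy": 0,"dz": 0,"spin": 0,"grip": 50},
    {"dx": 0,"dy": 0,"dz": 0,"spin": 0,"grip": 50},
    {"dx": 0,"dy": 0,"dz": 0,"spin": 0,"grip": 50},
    {"dx": 0,"dy": 0,"dz": 0.3,"spin": 0,"grip": 50},
    {"dx": 0,"dy": 0,"dz": 0.6,"spin": 0,"grip": 50},
    {"dx": 0,"dy": 0,"dz": 1.0,"spin": 0,"grip": 50},
    {"dx": 0,"dy": 0,"dz": 1.5,"spin": 0,"grip": 50},
    {"dx": 0,"dy": 0,"dz": 2.0,"spin": 0,"grip": 50}
  ]
}}

```text
time_s: 4.18
tcp_pos: [0.594, -0.1496, 0.0557]
eef_rot: [180.0, -0.0, -106.2]
contact_force: [-0.6, 0.3, -3.3]
gripper_width: 0.0619
```

>>> {"op": "servo_tool", "data": {
  "targets": [
    {"dx": 0,"dy": 0.5,"dz": 3,"spin": 0,"grip": 50},
    {"dx": 0,"dy": 2,"dz": 6,"spin": 0,"grip": 50},
    {"dx": 0,"dy": 5,"dz": 8.5,"spin": 0,"grip": 50},
    {"dx": -0.3,"dy": 8.8,"dz": 10,"spin": 0,"grip": 50},
    {"dx": -0.6,"dy": 12.8,"dz": 11,"spin": 0,"grip": 50},
    {"dx": -1,"dy": 16.8,"dz": 11.5,"spin": 0,"grip": 50},
    {"dx": -1.3,"dy": 20.8,"dz": 11.5,"spin": 0,"grip": 50},
    {"dx": -1.6,"dy": 24.8,"dz": 11.5,"spin": 0,"grip": 50},
    {"dx": -1.9,"dy": 28.8,"dz": 11.5,"spin": 0,"grip": 50},
    {"dx": -2.1,"dy": 32.8,"dz": 11.5,"spin": 0,"grip": 50}
  ]
}}

```text
time_s: 5.02
tcp_pos: [0.5725, 0.1802, 0.1712]
eef_rot: [-180.0, 0.0, -106.2]
contact_force: [0.4, -1.6, -3.9]
gripper_width: 0.0622
```

>>> {"op": "servo_tool", "data": {
  "targets": [
    {"dx": -0.1,"dy": 3.5,"dz": 0,"spin": 0,"grip": 50},
    {"dx": -0.2,"dy": 6.5,"dz": 0,"spin": 0,"grip": 50},
    {"dx": -0.4,"dy": 9,"dz": 0,"spin": 0,"grip": 50},
    {"dx": -0.5,"dy": 11,"dz": 0,"spin": 0,"grip": 50},
    {"dx": -0.5,"dy": 12.2,"dz": 0,"spin": 0,"grip": 50},
    {"dx": -0.5,"dy": 12.6,"dz": 0,"spin": 0,"grip": 50},
    {"dx": -0.5,"dy": 12.6,"dz": -0.5,"spin": 0,"grip": 50},
    {"dx": -0.5,"dy": 12.6,"dz": -1,"spin": 0,"grip": 50},
    {"dx": -0.5,"dy": 12.6,"dz": -1.5,"spin": 0,"grip": 50},
    {"dx": -0.5,"dy": 12.6,"dz": -1.5,"spin": 0,"grip": 50}
  ]
}}

```text
time_s: 5.85
tcp_pos: [0.5677, 0.3027, 0.154]
eef_rot: [179.9, -0.1, -106.3]
contact_force: [-0.5, -0.7, -3.9]
gripper_width: 0.062
```

```bash
python3 - <<'E'
from h import *
a=r.capture("top");b=r.capture("side")
cv2.imwrite("pics/p4.png",np.hstack([cv2.resize(a[150:300,90:290],(400,300)),cv2.resize(b[60:285,60:360],(400,300))]))
E
```

```text
(no output)
```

View pics/p4.png

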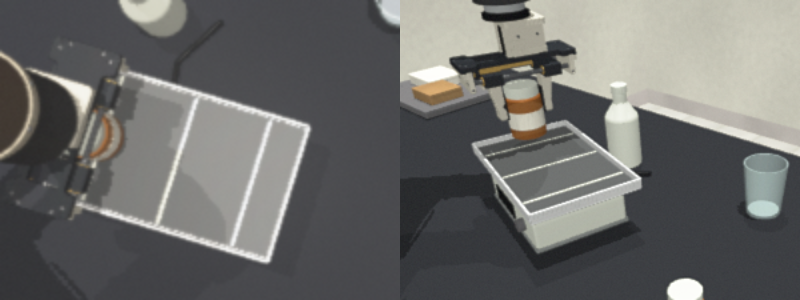

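Picture 4: the jar is held upright over the far line, at about (105,135) in the left half, and the tray is level. I lower it with a lighter grip so the jar can pivot between the pads as the tray tips.

>>> {"op": "servo_tool", "data": {
  "targets": [
    {"dx": 0,"dy": 0.2,"dz": -0.6,"spin": 0,"grip": 50},
    {"dx": 0,"dy": 0.2,"dz": -1.2,"spin": 0,"grip": 50},
    {"dx": 0,"dy": 0.2,"dz": -1.7,"spin": 0,"grip": 50},
    {"dx": 0,"dy": 0.2,"dz": -2.0,"spin": 0,"grip": 50},
    {"dx": 0,"dy": 0.2,"dz": -2.2,"spin": 0,"grip": 50},
    {"dx": 0,"dy": 0.2,"dz": -2.4,"spin": 0,"grip": 50},
    {"dx": 0,"dy": 0.2,"dz": -2.6,"spin": 0,"grip": 50},
    {"dx": 0,"dy": 0.2,"dz": -2.8,"spin": 0,"grip": 50},
    {"dx": 0,"dy": 0.2,"dz": -3.0,"spin": 0,"grip": 50},
    {"dx": 0,"dy": 0.2,"dz": -3.0,"spin": 0,"grip": 50}
  ],
  "squeeze": 10
}}

```text
time_s: 6.78
tcp_pos: [0.5685, 0.3067, 0.1255]
eef_rot: [-180.0, 0.0, -106.2]
contact_force: [-1.1, 1.8, -1.5]
gripper_width: 0.0621
```

>>> {"op": "servo_tool", "data": {
  "targets": [
    {"dx": 0,"dy": 0,"dz": -0.2,"spin": 0,"grip": 50},
    {"dx": 0,"dy": 0,"dz": -0.4,"spin": 0,"grip": 50},
    {"dx": 0,"dy": 0,"dz": -0.6,"spin": 0,"grip": 50},
    {"dx": 0,"dy": 0,"dz": -0.8,"spin": 0,"grip": 50},
    {"dx": 0,"dy": 0,"dz": -0.9,"spin": 0,"grip": 50},
    {"dx": 0,"dy": 0,"dz": -0.9,"spin": 0,"grip": 50},
    {"dx": 0,"dy": 0,"dz": -0.9,"spin": 0,"grip": 50},
    {"dx": 0,"dy": 0,"dz": -0.9,"spin": 0,"grip": 50},
    {"dx": 0,"dy": 0,"dz": -0.9,"spin": 0,"grip": 50},
    {"dx": 0,"dy": 0,"dz": -0.9,"spin": 0,"grip": 50}
  ],
  "squeeze": 6
}}

```text
time_s: 7.62
tcp_pos: [0.57, 0.3083, 0.1182]
eef_rot: [-179.8, 0.2, -106.2]
contact_force: [0.7, 5.7, 6.1]
gripper_width: 0.0621
```

>>> {"op": "servo_tool", "data": {
  "targets": [
    {"dx": 0,"dy": -0.1,"dz": 0.1,"spin": 0,"grip": 50},
    {"dx": 0,"dy": -0.1,"dz": 0.2,"spin": 0,"grip": 50},
    {"dx": 0,"dy": -0.1,"dz": 0.2,"spin": 0,"grip": 50},
    {"dx": 0,"dy": -0.1,"dz": 0.2,"spin": 0,"grip": 72},
    {"dx": 0,"dy": -0.1,"dz": 0.2,"spin": 0,"grip": 74},
    {"dx": 0,"dy": -0.1,"dz": 0.2,"spin": 0,"grip": 76},
    {"dx": 0,"dy": -0.1,"dz": 0.2,"spin": 0,"grip": 80},
    {"dx": 0,"dy": -0.1,"dz": 0.2,"spin": 0,"grip": 85},
    {"dx": 0,"dy": -0.1,"dz": 0.2,"spin": 0,"grip": 92},
    {"dx": 0,"dy": -0.1,"dz": 0.2,"spin": 0,"grip": 100}
  ]
}}

```text
time_s: 8.45
tcp_pos: [0.5683, 0.3052, 0.1184]
eef_rot: [180.0, -0.0, -106.2]
contact_force: [0.9, -0.4, 0.2]
gripper_width: 0.0823
```

```bash
python3 - <<'E'
from h import *
a=r.capture("top");b=r.capture("side")
cv2.imwrite("pics/p5.png",np.hstack([cv2.resize(a[150:300,90:290],(400,300)),cv2.resize(b[110:260,80:280],(400,300))]))
E
```

```text
(no output)
```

View pics/p5.png

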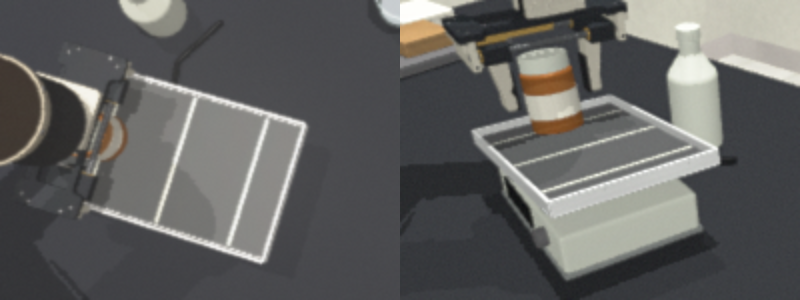

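Picture 5: the big jar stands flat on the tilted mat over the far line, at (550,90) in the right half, with the near end raised at its stop. I retreat upward and go to small jar 1.

>>> {"op": "servo_tool", "data": {
  "targets": [
    {"dx": 0,"dy": 0,"dz": 1,"spin": 0,"grip": 100},
    {"dx": 0,"dy": 0,"dz": 3,"spin": 0,"grip": 100},
    {"dx": 0,"dy": 0,"dz": 6,"spin": 0,"grip": 100},
    {"dx": 0,"dy": 0,"dz": 9,"spin": 0,"grip": 100},
    {"dx": 0,"dy": -1,"dz": 11,"spin": 0,"grip": 100},
    {"dx": -1,"dy": -4,"dz": 12,"spin": 0,"grip": 100},
    {"dx": -2,"dy": -8,"dz": 12,"spin": 0,"grip": 100},
    {"dx": -3,"dy": -12,"dz": 12,"spin": 0,"grip": 100},
    {"dx": -4,"dy": -16,"dz": 12,"spin": 0,"grip": 100},
    {"dx": -5,"dy": -20,"dz": 12,"spin": 0,"grip": 100}
  ]
}}

```text
time_s: 9.38
tcp_pos: [0.5176, 0.1038, 0.2396]
eef_rot: [-179.9, 0.0, -106.2]
contact_force: [0.9, 0.1, 0.3]
gripper_width: 0.0878
```

>>> {"op": "servo_tool", "data": {
  "targets": [
    {"dx": -1,"dy": -4,"dz": 0,"spin": 0,"grip": 95},
    {"dx": -2,"dy": -8,"dz": 0,"spin": 0,"grip": 90},
    {"dx": -3,"dy": -12,"dz": 0,"spin": 0,"grip": 86},
    {"dx": -4,"dy": -16,"dz": 0,"spin": 0,"grip": 86},
    {"dx": -5,"dy": -20,"dz": -2,"spin": 0,"grip": 86},
    {"dx": -6,"dy": -24,"dz": -5,"spin": 0,"grip": 86},
    {"dx": -6.7,"dy": -26.2,"dz": -8,"spin": 0,"grip": 86},
    {"dx": -6.7,"dy": -26.8,"dz": -10,"spin": 0,"grip": 86},
    {"dx": -6.7,"dy": -26.8,"dz": -12,"spin": 0,"grip": 86},
    {"dx": -6.7,"dy": -26.8,"dz": -13,"spin": 0,"grip": 86}
  ]
}}

```text
time_s: 10.22
tcp_pos: [0.4497, -0.1637, 0.1068]
eef_rot: [179.8, -0.0, -106.4]
contact_force: [0.0, -0.7, 0.9]
gripper_width: 0.0754
```

```bash
python3 - <<'E'
from h import *
a=r.capture("top");b=r.capture("side");print(r.get_state()["tcp_pos"])
for c in("top","side"):print([(round(d["p"],2),np.round(d["extent"]).tolist()) for d in r.cut_out("big_jar",c)])
m=(a[180:260,110:180].min(2)>175).astype(np.uint8)
cv2.imwrite("pics/p6.png",np.hstack([cv2.resize(a[170:290,100:260],(400,300)),cv2.resize(b[110:335,80:380],(400,300))]))
E
```

```text
[ 0.45014338 -0.16300434  0.10750003]
[(0.63, [114.0, 203.0, 154.0, 231.0])]
[(0.63, [142.0, 134.0, 171.0, 179.0]), (0.26, [118.0, 157.0, 239.0, 220.0])]
```

View pics/p6.png

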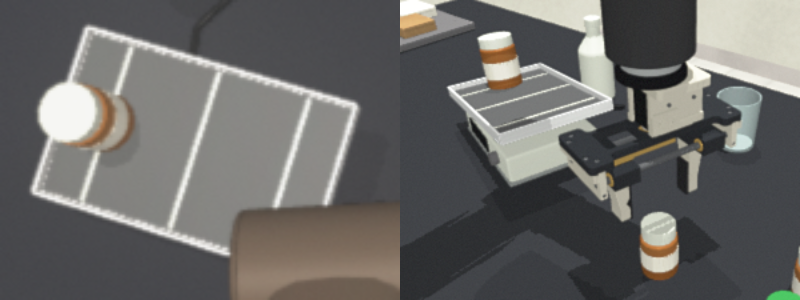

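Picture 6: the big jar stands on the far line with its cap at crop (69,113). The open gripper is straddling above small jar 1 at (660,245). Now I check the jar's position on the tray and take small jar 1.

```bash
python3 - <<'E'
from h import *
p=ray("top",127.6,215.2,.172)[:2]-[.5395,.2087];e=np.array([.279,.960])
print("tray y",p@e*1000,"expect 113.5; tray x",p@[.960,-.279]*1000)
E
```

```text
tray y 111.2109770210841 expect 113.5; tray x 0.3970422615713589
```

>>> {"op": "servo_tool", "data": {
  "targets": [
    {"dx": 0,"dy": 0,"dz": -2,"spin": 0,"grip": 86},
    {"dx": 0,"dy": 0,"dz": -4,"spin": 0,"grip": 86},
    {"dx": 0,"dy": 0,"dz": -6,"spin": 0,"grip": 86},
    {"dx": 0,"dy": 0,"dz": -7.5,"spin": 0,"grip": 86},
    {"dx": 0,"dy": 0,"dz": -8.6,"spin": 0,"grip": 86},
    {"dx": 0,"dy": 0,"dz": -8.6,"spin": 0,"grip": 70},
    {"dx": 0,"dy": 0,"dz": -8.6,"spin": 0,"grip": 60},
    {"dx": 0,"dy": 0,"dz": -8.6,"spin": 0,"grip": 50},
    {"dx": 0,"dy": 0,"dz": -8.6,"spin": 0,"grip": 38},
    {"dx": 0,"dy": 0,"dz": -8.6,"spin": 0,"grip": 38}
  ],
  "squeeze": 15
}}

```text
time_s: 11.25
tcp_pos: [0.4516, -0.1625, 0.0235]
eef_rot: [-179.9, 0.0, -106.2]
contact_force: [-1.9, 1.5, 6.3]
gripper_width: 0.0477
```

>>> {"op": "servo_tool", "data": {
  "targets": [
    {"dx": 0,"dy": 0,"dz": 0,"spin": 0,"grip": 38},
    {"dx": 0,"dy": 0,"dz": 0,"spin": 0,"grip": 38},
    {"dx": 0,"dy": 0,"dz": 0,"spin": 0,"grip": 38},
    {"dx": 0,"dy": 0,"dz": 0,"spin": 0,"grip": 38},
    {"dx": 0,"dy": 0,"dz": 0,"spin": 0,"grip": 38},
    {"dx": 0,"dy": 0,"dz": 0.3,"spin": 0,"grip": 38},
    {"dx": 0,"dy": 0,"dz": 0.6,"spin": 0,"grip": 38},
    {"dx": 0,"dy": 0,"dz": 1.0,"spin": 0,"grip": 38},
    {"dx": 0,"dy": 0,"dz": 2,"spin": 0,"grip": 38},
    {"dx": 0,"dy": 0,"dz": 2,"spin": 0,"grip": 38}
  ]
}}

```text
time_s: 12.08
tcp_pos: [0.4524, -0.1627, 0.0441]
eef_rot: [-179.9, 0.0, -106.2]
contact_force: [0.8, -0.8, -1.7]
gripper_width: 0.0481
```

>>> {"op": "servo_tool", "data": {
  "targets": [
    {"dx": 0,"dy": 0,"dz": 3,"spin": 0,"grip": 38},
    {"dx": 0,"dy": 1,"dz": 6,"spin": 0,"grip": 38},
    {"dx": 0.2,"dy": 3.5,"dz": 9,"spin": 0,"grip": 38},
    {"dx": 0.4,"dy": 7,"dz": 11,"spin": 0,"grip": 38},
    {"dx": 0.6,"dy": 11,"dz": 12.3,"spin": 0,"grip": 38},
    {"dx": 0.9,"dy": 15,"dz": 13,"spin": 0,"grip": 38},
    {"dx": 1.2,"dy": 19,"dz": 13,"spin": 0,"grip": 38},
    {"dx": 1.5,"dy": 23,"dz": 13,"spin": 0,"grip": 38},
    {"dx": 1.7,"dy": 26.5,"dz": 13,"spin": 0,"grip": 38},
    {"dx": 1.7,"dy": 28.8,"dz": 13,"spin": 0,"grip": 38}
  ]
}}

```text
time_s: 12.92
tcp_pos: [0.4685, 0.1285, 0.1727]
eef_rot: [-180.0, 0.1, -106.1]
contact_force: [0.5, -0.1, -1.5]
gripper_width: 0.0475
```

>>> {"op": "servo_tool", "data": {
  "targets": [
    {"dx": 0,"dy": 0,"dz": 0,"spin": 0,"grip": 38},
    {"dx": 0,"dy": 0,"dz": 0,"spin": 0,"grip": 38},
    {"dx": 0,"dy": 0,"dz": -0.5,"spin": 0,"grip": 38},
    {"dx": 0,"dy": 0,"dz": -1,"spin": 0,"grip": 38},
    {"dx": 0,"dy": 0,"dz": -1.5,"spin": 0,"grip": 38},
    {"dx": 0,"dy": 0,"dz": -2,"spin": 0,"grip": 38},
    {"dx": 0,"dy": 0,"dz": -2.5,"spin": 0,"grip": 38},
    {"dx": 0,"dy": 0,"dz": -2.8,"spin": 0,"grip": 38},
    {"dx": 0,"dy": 0,"dz": -2.8,"spin": 0,"grip": 38},
    {"dx": 0,"dy": 0,"dz": -2.8,"spin": 0,"grip": 38}
  ]
}}

```text
time_s: 13.75
tcp_pos: [0.4683, 0.1252, 0.1444]
eef_rot: [180.0, -0.0, -106.2]
contact_force: [0.5, 0.1, -2.0]
gripper_width: 0.0478
```

```bash
python3 - <<'E'
from h import *
a=r.capture("top");b=r.capture("side");print(r.get_state()["tcp_pos"])
cv2.imwrite("pics/p7.png",np.hstack([cv2.resize(a[170:290,100:260],(400,300)),cv2.resize(b[110:260,80:280],(400,300))]))
E
```

```text
[0.46852772 0.12541853 0.14474869]
```

View pics/p7.png

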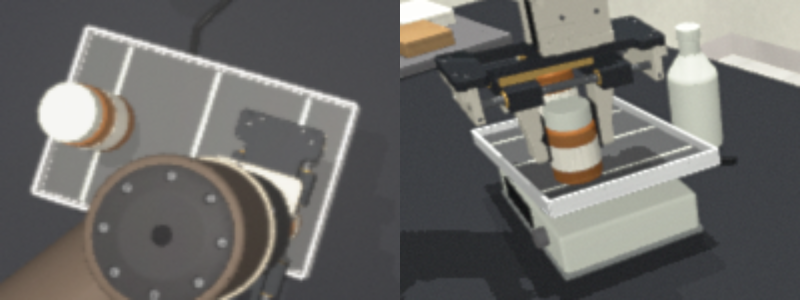

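Picture 7: small jar 1 is upright over the robot-side half of the near line, just above the mat. I lower it, pressing the tray lightly, and ease back up before releasing.

>>> {"op": "servo_tool", "data": {
  "targets": [
    {"dx": 0,"dy": 0,"dz": -0.4,"spin": 0,"grip": 38},
    {"dx": 0,"dy": 0,"dz": -0.8,"spin": 0,"grip": 38},
    {"dx": 0,"dy": 0,"dz": -1.1,"spin": 0,"grip": 38},
    {"dx": 0,"dy": 0,"dz": -1.4,"spin": 0,"grip": 38},
    {"dx": 0,"dy": 0,"dz": -1.7,"spin": 0,"grip": 38},
    {"dx": 0,"dy": 0,"dz": -2.0,"spin": 0,"grip": 38},
    {"dx": 0,"dy": 0,"dz": -2.3,"spin": 0,"grip": 38},
    {"dx": 0,"dy": 0,"dz": -2.5,"spin": 0,"grip": 38},
    {"dx": 0,"dy": 0,"dz": -2.5,"spin": 0,"grip": 38},
    {"dx": 0,"dy": 0,"dz": -2.5,"spin": 0,"grip": 38}
  ],
  "squeeze": 10
}}

```text
time_s: 14.68
tcp_pos: [0.4682, 0.1251, 0.1195]
eef_rot: [180.0, -0.0, -106.2]
contact_force: [-1.2, -3.1, 2.4]
gripper_width: 0.0479
```

>>> {"op": "servo_tool", "data": {
  "targets": [
    {"dx": 0,"dy": 0,"dz": 0.2,"spin": 0,"grip": 38},
    {"dx": 0,"dy": 0,"dz": 0.4,"spin": 0,"grip": 38},
    {"dx": 0,"dy": 0,"dz": 0.6,"spin": 0,"grip": 38},
    {"dx": 0,"dy": 0,"dz": 0.8,"spin": 0,"grip": 38},
    {"dx": 0,"dy": 0,"dz": 0.8,"spin": 0,"grip": 38},
    {"dx": 0,"dy": 0,"dz": 0.8,"spin": 0,"grip": 58},
    {"dx": 0,"dy": 0,"dz": 0.8,"spin": 0,"grip": 62},
    {"dx": 0,"dy": 0,"dz": 0.8,"spin": 0,"grip": 68},
    {"dx": 0,"dy": 0,"dz": 0.8,"spin": 0,"grip": 75},
    {"dx": 0,"dy": 0,"dz": 0.8,"spin": 0,"grip": 75}
  ],
  "squeeze": 5
}}

```text
time_s: 15.52
tcp_pos: [0.4683, 0.1253, 0.1275]
eef_rot: [180.0, -0.0, -106.2]
contact_force: [0.1, -0.8, -1.2]
gripper_width: 0.0641
```

>>> {"op": "servo_tool", "data": {
  "targets": [
    {"dx": 0,"dy": 0,"dz": 0,"spin": 0,"grip": 75},
    {"dx": 0,"dy": 0,"dz": 1,"spin": 0,"grip": 75},
    {"dx": 0,"dy": 0,"dz": 3,"spin": 0,"grip": 75},
    {"dx": 0,"dy": 0,"dz": 6,"spin": 0,"grip": 75},
    {"dx": 0,"dy": 0,"dz": 9,"spin": 0,"grip": 75},
    {"dx": 0,"dy": -0.5,"dz": 11,"spin": 0,"grip": 75},
    {"dx": 0.3,"dy": -4,"dz": 12,"spin": 0,"grip": 75},
    {"dx": 0.6,"dy": -8,"dz": 12,"spin": 0,"grip": 77},
    {"dx": 1,"dy": -12,"dz": 12,"spin": 0,"grip": 77},
    {"dx": 1.4,"dy": -16,"dz": 12,"spin": 0,"grip": 77}
  ]
}}

```text
time_s: 16.35
tcp_pos: [0.4823, -0.036, 0.249]
eef_rot: [-179.9, 0.1, -106.1]
contact_force: [1.0, 0.5, -0.8]
gripper_width: 0.0672
```

>>> {"op": "servo_tool", "data": {
  "targets": [
    {"dx": 0.6,"dy": -4,"dz": 0,"spin": 0,"grip": 77},
    {"dx": 1.2,"dy": -8,"dz": 0,"spin": 0,"grip": 77},
    {"dx": 1.8,"dy": -12,"dz": 0,"spin": 0,"grip": 77},
    {"dx": 2.4,"dy": -16,"dz": 0,"spin": 0,"grip": 77},
    {"dx": 3,"dy": -20,"dz": 0,"spin": 0,"grip": 77},
    {"dx": 3.5,"dy": -24,"dz": -1,"spin": 0,"grip": 77},
    {"dx": 4,"dy": -27.5,"dz": -3.5,"spin": 0,"grip": 77},
    {"dx": 4.1,"dy": -30,"dz": -6.5,"spin": 0,"grip": 77},
    {"dx": 4.1,"dy": -30.5,"dz": -9.5,"spin": 0,"grip": 77},
    {"dx": 4.1,"dy": -30.5,"dz": -12.5,"spin": 0,"grip": 77}
  ]
}}

```text
time_s: 17.18
tcp_pos: [0.523, -0.342, 0.1216]
eef_rot: [-180.0, -0.0, -106.4]
contact_force: [0.6, 0.4, -1.6]
gripper_width: 0.0677
```

```bash
python3 - <<'E'
from h import *
a=r.capture("top");b=r.capture("side");print(r.get_state()["tcp_pos"])
cv2.imwrite("pics/p8.png",np.hstack([cv2.resize(a[170:290,100:260],(400,300)),cv2.resize(b[110:410,100:500],(400,300))]))
E
```

```text
[ 0.51994239 -0.33900177  0.11783934]
```

View pics/p8.png

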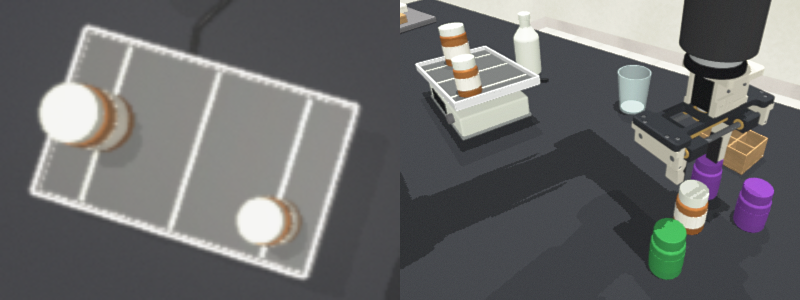

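Picture 8: small jar 1 stands at crop (261,221), the big jar at (69,113). The gripper is above small jar 2 at (690,205), between the green one at (667,250) and the purple ones.

```bash
python3 - <<'E'
from h import *
O=np.array([.5395,.2087]);e=np.array([.279,.960]);f=np.array([.960,-.279])
for n,(u,v),z,x in(("small",(261,221),.18,-90.4),("big",(69,113),.176,110.3)):
    p=ray("top",100+u*.4,170+v*.4,z)[:2]-O;print(n,"tray y",p@e*1000,"expect",x,"tray x",p@f*1000)
print(r.get_state()["tcp_pos"])
E
```

```text
small tray y -97.57016598973239 expect -90.4 tray x -44.95226168508412
big tray y 109.89864601898563 expect 110.3 tray x 0.472507764085749
[ 0.51994239 -0.33900177  0.11783934]
```

>>> {"op": "servo_tool", "data": {
  "targets": [
    {"dx": 0,"dy": 0,"dz": -2,"spin": 0,"grip": 77},
    {"dx": 0,"dy": 0,"dz": -4,"spin": 0,"grip": 77},
    {"dx": 0,"dy": 0,"dz": -6,"spin": 0,"grip": 77},
    {"dx": 0,"dy": 0,"dz": -8,"spin": 0,"grip": 77},
    {"dx": 0,"dy": 0,"dz": -9.8,"spin": 0,"grip": 77},
    {"dx": 0,"dy": 0,"dz": -9.8,"spin": 0,"grip": 70},
    {"dx": 0,"dy": 0,"dz": -9.8,"spin": 0,"grip": 60},
    {"dx": 0,"dy": 0,"dz": -9.8,"spin": 0,"grip": 50},
    {"dx": 0,"dy": 0,"dz": -9.8,"spin": 0,"grip": 38},
    {"dx": 0,"dy": 0,"dz": -9.8,"spin": 0,"grip": 38}
  ],
  "squeeze": 15
}}

```text
time_s: 18.12
tcp_pos: [0.5246, -0.3399, 0.0269]
eef_rot: [-179.8, -0.0, -106.2]
contact_force: [-0.5, 2.5, 7.9]
gripper_width: 0.0476
```

>>> {"op": "servo_tool", "data": {
  "targets": [
    {"dx": 0,"dy": 0,"dz": 0,"spin": 0,"grip": 38},
    {"dx": 0,"dy": 0,"dz": 0,"spin": 0,"grip": 38},
    {"dx": 0,"dy": 0,"dz": 0,"spin": 0,"grip": 38},
    {"dx": 0,"dy": 0,"dz": 0,"spin": 0,"grip": 38},
    {"dx": 0,"dy": 0,"dz": 0,"spin": 0,"grip": 38},
    {"dx": 0,"dy": 0,"dz": 0.3,"spin": 0,"grip": 38},
    {"dx": 0,"dy": 0,"dz": 0.6,"spin": 0,"grip": 38},
    {"dx": 0,"dy": 0,"dz": 1.0,"spin": 0,"grip": 38},
    {"dx": 0,"dy": 0,"dz": 2,"spin": 0,"grip": 38},
    {"dx": 0,"dy": 0,"dz": 2,"spin": 0,"grip": 38}
  ]
}}

```text
time_s: 18.95
tcp_pos: [0.5244, -0.3401, 0.0468]
eef_rot: [-179.9, -0.0, -106.2]
contact_force: [-0.3, -0.1, -0.5]
gripper_width: 0.0474
```

>>> {"op": "servo_tool", "data": {
  "targets": [
    {"dx": 0,"dy": 0,"dz": 3,"spin": 0,"grip": 38},
    {"dx": 0,"dy": 0,"dz": 6.5,"spin": 0,"grip": 38},
    {"dx": 0,"dy": 1.5,"dz": 10,"spin": 0,"grip": 38},
    {"dx": 0.2,"dy": 4,"dz": 12.5,"spin": 0,"grip": 38},
    {"dx": 0.5,"dy": 7.5,"dz": 14,"spin": 0,"grip": 38},
    {"dx": 0.8,"dy": 11.5,"dz": 14,"spin": 0,"grip": 38},
    {"dx": 1.1,"dy": 15.5,"dz": 14,"spin": 0,"grip": 38},
    {"dx": 1.4,"dy": 19.5,"dz": 14,"spin": 0,"grip": 38},
    {"dx": 1.7,"dy": 23.5,"dz": 14,"spin": 0,"grip": 38},
    {"dx": 2,"dy": 27.5,"dz": 14,"spin": 0,"grip": 38}
  ]
}}

```text
time_s: 19.78
tcp_pos: [0.5431, -0.0628, 0.1851]
eef_rot: [-180.0, 0.0, -106.2]
contact_force: [0.8, 0.9, -1.4]
gripper_width: 0.0477
```

>>> {"op": "servo_tool", "data": {
  "targets": [
    {"dx": 0.2,"dy": 4,"dz": 0,"spin": 0,"grip": 38},
    {"dx": 0.5,"dy": 8,"dz": 0,"spin": 0,"grip": 38},
    {"dx": 0.8,"dy": 12,"dz": 0,"spin": 0,"grip": 38},
    {"dx": 1,"dy": 14.5,"dz": 0,"spin": 0,"grip": 38},
    {"dx": 1,"dy": 16,"dz": 0,"spin": 0,"grip": 38},
    {"dx": 1,"dy": 16.5,"dz": 0,"spin": 0,"grip": 38},
    {"dx": 1,"dy": 16.5,"dz": -0.8,"spin": 0,"grip": 38},
    {"dx": 1,"dy": 16.5,"dz": -1.6,"spin": 0,"grip": 38},
    {"dx": 1,"dy": 16.5,"dz": -2.4,"spin": 0,"grip": 38},
    {"dx": 1,"dy": 16.5,"dz": -2.4,"spin": 0,"grip": 38}
  ]
}}

```text
time_s: 20.62
tcp_pos: [0.5519, 0.0986, 0.1581]
eef_rot: [179.8, -0.1, -106.3]
contact_force: [-0.8, 0.0, -2.4]
gripper_width: 0.0474
```

>>> {"op": "servo_tool", "data": {
  "targets": [
    {"dx": 0,"dy": 0,"dz": -0.5,"spin": 0,"grip": 38},
    {"dx": 0,"dy": 0,"dz": -1.0,"spin": 0,"grip": 38},
    {"dx": 0,"dy": 0,"dz": -1.5,"spin": 0,"grip": 38},
    {"dx": 0,"dy": 0,"dz": -1.9,"spin": 0,"grip": 38},
    {"dx": 0,"dy": 0,"dz": -2.2,"spin": 0,"grip": 38},
    {"dx": 0,"dy": 0,"dz": -2.5,"spin": 0,"grip": 38},
    {"dx": 0,"dy": 0,"dz": -2.8,"spin": 0,"grip": 38},
    {"dx": 0,"dy": 0,"dz": -3.1,"spin": 0,"grip": 38},
    {"dx": 0,"dy": 0,"dz": -3.4,"spin": 0,"grip": 38},
    {"dx": 0,"dy": 0,"dz": -3.4,"spin": 0,"grip": 38}
  ]
}}

```text
time_s: 21.45
tcp_pos: [0.5532, 0.1004, 0.126]
eef_rot: [180.0, -0.0, -106.2]
contact_force: [-0.1, -0.7, -1.2]
gripper_width: 0.0474
```

>>> {"op": "servo_tool", "data": {
  "targets": [
    {"dx": 0,"dy": 0,"dz": -0.1,"spin": 0,"grip": 38},
    {"dx": 0,"dy": 0,"dz": -0.2,"spin": 0,"grip": 38},
    {"dx": 0,"dy": 0,"dz": -0.3,"spin": 0,"grip": 38},
    {"dx": 0,"dy": 0,"dz": -0.4,"spin": 0,"grip": 38},
    {"dx": 0,"dy": 0,"dz": -0.4,"spin": 0,"grip": 38},
    {"dx": 0,"dy": 0,"dz": -0.4,"spin": 0,"grip": 38},
    {"dx": 0,"dy": 0,"dz": -0.4,"spin": 0,"grip": 38},
    {"dx": 0,"dy": 0,"dz": -0.4,"spin": 0,"grip": 38},
    {"dx": 0,"dy": 0,"dz": -0.4,"spin": 0,"grip": 38},
    {"dx": 0,"dy": 0,"dz": -0.4,"spin": 0,"grip": 38}
  ],
  "squeeze": 8
}}

```text
time_s: 22.28
tcp_pos: [0.5534, 0.1004, 0.1226]
eef_rot: [-180.0, 0.0, -106.2]
contact_force: [-0.1, -0.9, -1.0]
gripper_width: 0.0477
```

```bash
python3 - <<'E'
from h import *
a=r.capture("top");b=r.capture("side");s=r.get_state();print(s["tcp_pos"],s["contact_force"])
cv2.imwrite("pics/p9.png",np.hstack([cv2.resize(a[170:290,100:260],(400,300)),cv2.resize(b[110:260,80:280],(400,300))]))
E
```

```text
[0.55336254 0.10037939 0.12258459] [-0.1750068  -0.60623571  0.17697862]
```

View pics/p9.png

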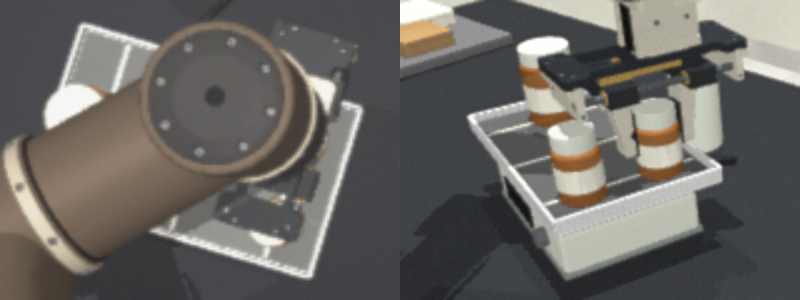

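Picture 9: the tray is nearly level and small jar 2 stands on the near line. Small jar 1 sits a few mm outside it and will need a nudge. Release and rise.

>>> {"op": "servo_tool", "data": {
  "targets": [
    {"dx": 0,"dy": 0,"dz": 0,"spin": 0,"grip": 58},
    {"dx": 0,"dy": 0,"dz": 0,"spin": 0,"grip": 62},
    {"dx": 0,"dy": 0,"dz": 0,"spin": 0,"grip": 68},
    {"dx": 0,"dy": 0,"dz": 0,"spin": 0,"grip": 74},
    {"dx": 0,"dy": 0,"dz": 0,"spin": 0,"grip": 74},
    {"dx": 0,"dy": 0,"dz": 1,"spin": 0,"grip": 74},
    {"dx": 0,"dy": 0,"dz": 3,"spin": 0,"grip": 74},
    {"dx": 0,"dy": 0,"dz": 6,"spin": 0,"grip": 74},
    {"dx": 0,"dy": 0,"dz": 9,"spin": 0,"grip": 74},
    {"dx": 0,"dy": 0,"dz": 12,"spin": 0,"grip": 74}
  ]
}}

```text
time_s: 23.22
tcp_pos: [0.5532, 0.1002, 0.2447]
eef_rot: [-180.0, -0.0, -106.2]
contact_force: [0.7, 0.3, -0.5]
gripper_width: 0.0649
```

>>> {"op": "servo_tool", "data": {
  "targets": [
    {"dx": 0,"dy": -3,"dz": 0,"spin": 0,"grip": 74},
    {"dx": 0,"dy": -7,"dz": 0,"spin": 0,"grip": 74},
    {"dx": 0,"dy": -11,"dz": 0,"spin": 0,"grip": 74},
    {"dx": 0,"dy": -15,"dz": 0,"spin": 0,"grip": 74},
    {"dx": 0,"dy": -19,"dz": 0,"spin": 0,"grip": 74},
    {"dx": 0,"dy": -23,"dz": 0,"spin": 0,"grip": 74},
    {"dx": 0,"dy": -25,"dz": 0,"spin": 0,"grip": 74},
    {"dx": 0,"dy": -25,"dz": 0,"spin": 0,"grip": 74},
    {"dx": 0,"dy": -25,"dz": 0,"spin": 0,"grip": 74},
    {"dx": 0,"dy": -25,"dz": 0,"spin": 0,"grip": 74}
  ]
}}

```text
time_s: 24.05
tcp_pos: [0.5533, -0.1496, 0.2431]
eef_rot: [-180.0, 0.0, -106.2]
contact_force: [0.1, 0.7, -0.0]
gripper_width: 0.0653
```

```bash
cat > m.py <<'E'
from h import *
def caps(a):
    O=np.array([.5395,.2087]);e=np.array([.279,.960]);f=np.array([.960,-.279]);out=[]
    g=a.min(2);m=np.zeros(g.shape,np.uint8)
    x0,y0=100,170;m[y0:290,x0:260]=(g[y0:290,x0:260]>185)*255
    m=cv2.morphologyEx(m,cv2.MORPH_OPEN,cv2.getStructuringElement(cv2.MORPH_ELLIPSE,(9,9)))
    for c in cv2.findContours(m,0,2)[0]:
        (x,y),R=cv2.minEnclosingCircle(c);z=.187 if x<180 else .17
        p=ray("top",x,y,z)[:2]-O;print(round(x,1),round(y,1),"R",round(R,1),"tray x,y mm",(p@f*1000).round(1),(p@e*1000).round(1),"world",(p+O).round(4))
E
python3 - <<'E'
from m import *
a=r.capture("top");b=r.capture("side");caps(a)
cv2.imwrite("pics/p10.png",np.hstack([cv2.resize(a[170:290,100:260],(400,300)),cv2.resize(b[110:260,80:280],(400,300))]))
E
```

```text
130.2 215.5 R 12.2 tray x,y mm 1.8 100.1 world [0.5692 0.3044]
```

View pics/p10.png

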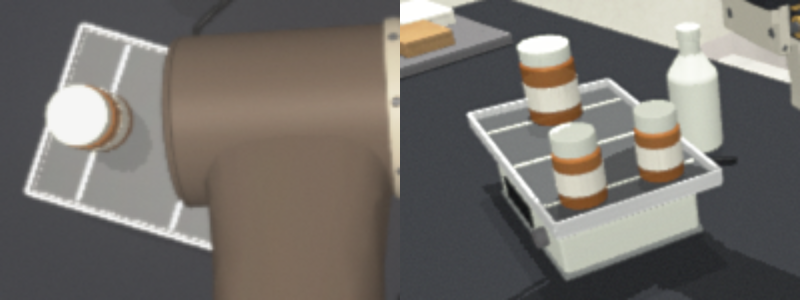

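Picture 10: all three are upright and the tray is close to level. The big jar measures 100.1 mm along the tray, and the arm hides the small jars in the top view. I move clear to measure them.

>>> {"op": "servo_tool", "data": {
  "targets": [
    {"dx": 0,"dy": -4,"dz": 0,"spin": 0,"grip": 74},
    {"dx": 0,"dy": -8,"dz": 0,"spin": 0,"grip": 74},
    {"dx": 0,"dy": -12,"dz": 0,"spin": 0,"grip": 74},
    {"dx": 0,"dy": -16,"dz": 0,"spin": 0,"grip": 74},
    {"dx": 0,"dy": -20,"dz": 0,"spin": 0,"grip": 74},
    {"dx": 0,"dy": -21,"dz": 0,"spin": 0,"grip": 74},
    {"dx": 0,"dy": -21,"dz": 0,"spin": 0,"grip": 74},
    {"dx": 0,"dy": -21,"dz": 0,"spin": 0,"grip": 74},
    {"dx": 0,"dy": -21,"dz": 0,"spin": 0,"grip": 74},
    {"dx": 0,"dy": -21,"dz": 0,"spin": 0,"grip": 74}
  ]
}}

```text
time_s: 24.98
tcp_pos: [0.5538, -0.3581, 0.243]
eef_rot: [-180.0, 0.0, -106.1]
contact_force: [0.4, -0.4, -0.3]
gripper_width: 0.0644
```

```bash
python3 - <<'E'
from m import *
a=r.capture("top");caps(a);cv2.imwrite("pics/t11.png",a)
# base check in side view: line positions vs jar
for n,y in(("A",(.045,-.1)),("B",(-.045,-.1)),("B6",(-.045,-.106))):
    O=np.array([.5395,.2087])+y[1]*np.array([.279,.960])+y[0]*np.array([.960,-.279]);print(n,proj("side",[*O,.095]).round(1),proj("side",[*O,.17]).round(1))
b=r.capture("side");print([(round(d["p"],2),np.round(d["extent"],1).tolist()) for d in r.cut_out("small_jar_a","side")])
E
```

```text
208.5 259.1 R 9.1 tray x,y mm -44.4 -106.1 world [0.4673 0.1192]
218.6 223.8 R 9.0 tray x,y mm 43.6 -104.0 world [0.5523 0.0966]
130.2 215.5 R 12.2 tray x,y mm 1.8 100.1 world [0.5692 0.3044]
A [210.1 194.2] [206.  162.1]
B [170.2 206.7] [163.8 173.5]
B6 [171.3 207.9] [164.9 174.6]
[(0.59, [432.0, 287.5, 471.1, 342.7]), (0.57, [158.3, 171.2, 184.0, 212.9]), (0.55, [389.4, 257.3, 422.6, 307.0])]
```

>>> {"op": "servo_tool", "data": {
  "targets": [
    {"dx": -0.8,"dy": 4,"dz": 0,"spin": 0,"grip": 74},
    {"dx": -1.6,"dy": 8,"dz": 0,"spin": 0,"grip": 74},
    {"dx": -2.4,"dy": 12,"dz": 0,"spin": 0,"grip": 74},
    {"dx": -3.2,"dy": 16,"dz": 0,"spin": 0,"grip": 74},
    {"dx": -4,"dy": 20,"dz": 0,"spin": 0,"grip": 74},
    {"dx": -4.8,"dy": 24,"dz": 0,"spin": 0,"grip": 74},
    {"dx": -5.6,"dy": 28,"dz": 0,"spin": 0,"grip": 74},
    {"dx": -6.4,"dy": 32,"dz": 0,"spin": 0,"grip": 74},
    {"dx": -7.2,"dy": 36,"dz": 0,"spin": 0,"grip": 74},
    {"dx": -7.9,"dy": 40,"dz": 0,"spin": 0,"grip": 74}
  ]
}}

```text
time_s: 25.97
tcp_pos: [0.4733, 0.0425, 0.2432]
eef_rot: [-179.9, 0.1, -106.2]
contact_force: [-0.3, -0.2, 0.4]
gripper_width: 0.0649
```

>>> {"op": "servo_tool", "data": {
  "targets": [
    {"dx": -0.4,"dy": 4,"dz": 0,"spin": 0,"grip": 74},
    {"dx": -0.7,"dy": 6.8,"dz": 0,"spin": 0,"grip": 74},
    {"dx": -0.7,"dy": 7.7,"dz": 0,"spin": 0,"grip": 74},
    {"dx": -0.7,"dy": 7.7,"dz": -1,"spin": 0,"grip": 74},
    {"dx": -0.7,"dy": 7.7,"dz": -2.5,"spin": 0,"grip": 74},
    {"dx": -0.7,"dy": 7.7,"dz": -4,"spin": 0,"grip": 74},
    {"dx": -0.7,"dy": 7.7,"dz": -4,"spin": 0,"grip": 74},
    {"dx": -0.7,"dy": 7.7,"dz": -4,"spin": 0,"grip": 74},
    {"dx": -0.7,"dy": 7.7,"dz": -4,"spin": 0,"grip": 74},
    {"dx": -0.7,"dy": 7.7,"dz": -4,"spin": 0,"grip": 74}
  ]
}}

```text
time_s: 26.8
tcp_pos: [0.4679, 0.1172, 0.2035]
eef_rot: [-179.9, 0.1, -106.2]
contact_force: [-0.4, 0.3, -0.3]
gripper_width: 0.0649
```

>>> {"op": "servo_tool", "data": {
  "targets": [
    {"dx": 0,"dy": 0,"dz": -2,"spin": 0,"grip": 74},
    {"dx": 0,"dy": 0,"dz": -4,"spin": 0,"grip": 74},
    {"dx": 0,"dy": 0,"dz": -6,"spin": 0,"grip": 74},
    {"dx": 0,"dy": 0,"dz": -7.5,"spin": 0,"grip": 74},
    {"dx": 0,"dy": 0,"dz": -8.2,"spin": 0,"grip": 74},
    {"dx": 0,"dy": 0,"dz": -8.2,"spin": 0,"grip": 66},
    {"dx": 0,"dy": 0,"dz": -8.2,"spin": 0,"grip": 60},
    {"dx": 0,"dy": 0,"dz": -8.2,"spin": 0,"grip": 54},
    {"dx": 0,"dy": 0,"dz": -8.2,"spin": 0,"grip": 45},
    {"dx": 0,"dy": 0,"dz": -8.2,"spin": 0,"grip": 45}
  ],
  "squeeze": 8
}}

```text
time_s: 27.63
tcp_pos: [0.4679, 0.1177, 0.1215]
eef_rot: [-179.9, 0.1, -106.2]
contact_force: [-0.3, -0.5, 0.2]
gripper_width: 0.0479
```

>>> {"op": "servo_tool", "data": {
  "targets": [
    {"dx": 0,"dy": 0,"dz": 0,"spin": 0,"grip": 45},
    {"dx": 0,"dy": 0,"dz": 0,"spin": 0,"grip": 45},
    {"dx": 0,"dy": 0.1,"dz": 0.1,"spin": 0,"grip": 45},
    {"dx": 0.1,"dy": 0.3,"dz": 0.2,"spin": 0,"grip": 45},
    {"dx": 0.1,"dy": 0.4,"dz": 0.2,"spin": 0,"grip": 45},
    {"dx": 0.1,"dy": 0.5,"dz": 0.2,"spin": 0,"grip": 45},
    {"dx": 0.1,"dy": 0.5,"dz": 0.1,"spin": 0,"grip": 45},
    {"dx": 0.1,"dy": 0.5,"dz": 0,"spin": 0,"grip": 45},
    {"dx": 0.1,"dy": 0.5,"dz": 0,"spin": 0,"grip": 45},
    {"dx": 0.1,"dy": 0.5,"dz": 0,"spin": 0,"grip": 45}
  ],
  "squeeze": 12
}}

```text
time_s: 28.47
tcp_pos: [0.4682, 0.1223, 0.1204]
eef_rot: [180.0, -0.0, -106.2]
contact_force: [-1.1, -1.4, 1.9]
gripper_width: 0.0477
```

>>> {"op": "servo_tool", "data": {
  "targets": [
    {"dx": 0,"dy": 0,"dz": 0,"spin": 0,"grip": 58},
    {"dx": 0,"dy": 0,"dz": 0,"spin": 0,"grip": 62},
    {"dx": 0,"dy": 0,"dz": 0,"spin": 0,"grip": 68},
    {"dx": 0,"dy": 0,"dz": 0,"spin": 0,"grip": 74},
    {"dx": 0,"dy": 0,"dz": 0,"spin": 0,"grip": 74},
    {"dx": 0,"dy": 0,"dz": 1,"spin": 0,"grip": 74},
    {"dx": 0,"dy": 0,"dz": 3,"spin": 0,"grip": 74},
    {"dx": 0,"dy": 0,"dz": 6,"spin": 0,"grip": 74},
    {"dx": 0,"dy": 0,"dz": 9,"spin": 0,"grip": 74},
    {"dx": 0,"dy": 0,"dz": 10,"spin": 0,"grip": 74}
  ]
}}

```text
time_s: 29.3
tcp_pos: [0.4702, 0.1231, 0.2257]
eef_rot: [-179.7, 0.2, -106.2]
contact_force: [1.1, -0.1, 0.4]
gripper_width: 0.0652
```

>>> {"op": "servo_tool", "data": {
  "targets": [
    {"dx": 2,"dy": -0.6,"dz": 0,"spin": 0,"grip": 74},
    {"dx": 5,"dy": -1.5,"dz": 0,"spin": 0,"grip": 74},
    {"dx": 7.5,"dy": -2.3,"dz": 0,"spin": 0,"grip": 74},
    {"dx": 8.4,"dy": -2.5,"dz": 0,"spin": 0,"grip": 74},
    {"dx": 8.4,"dy": -2.5,"dz": 0,"spin": 0,"grip": 74},
    {"dx": 8.4,"dy": -2.5,"dz": -2,"spin": 0,"grip": 74},
    {"dx": 8.4,"dy": -2.5,"dz": -4,"spin": 0,"grip": 74},
    {"dx": 8.4,"dy": -2.5,"dz": -6,"spin": 0,"grip": 74},
    {"dx": 8.4,"dy": -2.5,"dz": -8,"spin": 0,"grip": 74},
    {"dx": 8.4,"dy": -2.5,"dz": -9.6,"spin": 0,"grip": 74}
  ]
}}

```text
time_s: 30.13
tcp_pos: [0.551, 0.0974, 0.1236]
eef_rot: [179.9, -0.0, -106.2]
contact_force: [0.4, 1.2, -0.9]
gripper_width: 0.0647
```

>>> {"op": "servo_tool", "data": {
  "targets": [
    {"dx": 0,"dy": 0,"dz": 0,"spin": 0,"grip": 66},
    {"dx": 0,"dy": 0,"dz": 0,"spin": 0,"grip": 60},
    {"dx": 0,"dy": 0,"dz": 0,"spin": 0,"grip": 54},
    {"dx": 0,"dy": 0,"dz": 0,"spin": 0,"grip": 45},
    {"dx": 0,"dy": 0,"dz": 0,"spin": 0,"grip": 45},
    {"dx": 0,"dy": 0,"dz": 0,"spin": 0,"grip": 45},
    {"dx": 0,"dy": 0.1,"dz": 0.1,"spin": 0,"grip": 45},
    {"dx": 0.1,"dy": 0.2,"dz": 0.1,"spin": 0,"grip": 45},
    {"dx": 0.1,"dy": 0.3,"dz": 0,"spin": 0,"grip": 45},
    {"dx": 0.1,"dy": 0.3,"dz": 0,"spin": 0,"grip": 45}
  ],
  "squeeze": 12
}}

```text
time_s: 30.97
tcp_pos: [0.5534, 0.1003, 0.1245]
eef_rot: [-180.0, -0.0, -106.2]
contact_force: [0.6, -1.6, 0.2]
gripper_width: 0.0474
```

>>> {"op": "servo_tool", "data": {
  "targets": [
    {"dx": 0,"dy": 0,"dz": 0,"spin": 0,"grip": 58},
    {"dx": 0,"dy": 0,"dz": 0,"spin": 0,"grip": 62},
    {"dx": 0,"dy": 0,"dz": 0,"spin": 0,"grip": 68},
    {"dx": 0,"dy": 0,"dz": 0,"spin": 0,"grip": 74},
    {"dx": 0,"dy": 0,"dz": 0,"spin": 0,"grip": 74},
    {"dx": 0,"dy": 0,"dz": 1,"spin": 0,"grip": 74},
    {"dx": 0,"dy": 0,"dz": 3,"spin": 0,"grip": 74},
    {"dx": 0,"dy": 0,"dz": 6,"spin": 0,"grip": 74},
    {"dx": 0,"dy": 0,"dz": 9,"spin": 0,"grip": 74},
    {"dx": 0,"dy": 0,"dz": 12,"spin": 0,"grip": 74}
  ]
}}

```text
time_s: 31.8
tcp_pos: [0.5532, 0.1002, 0.2467]
eef_rot: [-180.0, -0.0, -106.2]
contact_force: [1.5, 1.0, -0.5]
gripper_width: 0.0649
```

>>> {"op": "servo_tool", "data": {
  "targets": [
    {"dx": 0,"dy": -4,"dz": 0,"spin": 0,"grip": 74},
    {"dx": 0,"dy": -8,"dz": 0,"spin": 0,"grip": 74},
    {"dx": 0,"dy": -12,"dz": 0,"spin": 0,"grip": 74},
    {"dx": 0,"dy": -16,"dz": 0,"spin": 0,"grip": 74},
    {"dx": 0,"dy": -20,"dz": 0,"spin": 0,"grip": 74},
    {"dx": 0,"dy": -24,"dz": 0,"spin": 0,"grip": 74},
    {"dx": 0,"dy": -28,"dz": 0,"spin": 0,"grip": 74},
    {"dx": 0,"dy": -32,"dz": 0,"spin": 0,"grip": 74},
    {"dx": 0,"dy": -36,"dz": 0,"spin": 0,"grip": 74},
    {"dx": 0,"dy": -40,"dz": 0,"spin": 0,"grip": 74}
  ]
}}

```text
time_s: 32.63
tcp_pos: [0.553, -0.3017, 0.2457]
eef_rot: [-179.9, -0.0, -106.2]
contact_force: [0.9, 0.9, -0.5]
gripper_width: 0.065
```

```bash
python3 - <<'E'
from m import *
a=r.capture("top");b=r.capture("side");caps(a);print(r.get_state()["tcp_pos"])
cv2.imwrite("pics/p11.png",np.hstack([cv2.resize(a[170:290,100:260],(400,300)),cv2.resize(b[110:260,80:280],(400,300))]))
E
```

```text
206.9 258.3 R 9.2 tray x,y mm -43.7 -101.9 world [0.4691 0.123 ]
217.6 223.2 R 9.0 tray x,y mm 44.2 -101.3 world [0.5537 0.099 ]
130.0 215.8 R 12.3 tray x,y mm 1.0 100.5 world [0.5685 0.3049]
[ 0.5524925  -0.30454645  0.24458252]
```

View pics/p11.png

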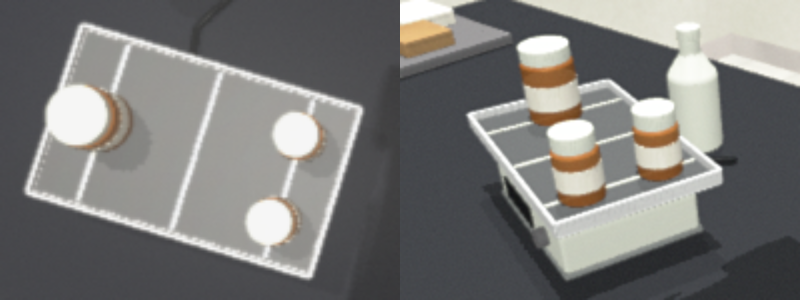

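Picture 11: all three jars are upright and centred on their lines, at crop (78,115), (297,135) and (270,221). The tray's outline matches the empty, level tray. Handing in.

```bash
python3 -c "
from plant import r
print(r.close_job(),r.get_state()['time_s'])"
```

```text
the job is handed in; nothing more can be done
the job is handed in; nothing more can be done
```

The mixer is loaded and the job was handed in at about 33 s of the 72 s allowed. The big jar stands on the far (+y) line and the two small jars stand side by side on the near (−y) line.

**Final check:** after the last move, the top view put the big jar at +100.5 mm along the tray and the small jars at −101.9 and −101.3 mm, against ±100 mm for the lines. Across the tray the small jars are at −43.7 and +44.2 mm. All three are upright, and the tray's outline in the picture matches the empty, level tray. The measurement itself is only good to about 2 mm.

**What needed mending:** my first placings left the small jars 6 mm and 4 mm outside their line, the first because it pivoted in the grip on the tilted tray. I regripped each one lightly and moved it back.

**Not checked:** I did not aim at or grip the beaker, bottle, sample box or look-alikes. Only the bottle shows in the last picture, so I did not look at the others again at the end.

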